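Fill the screw-top crock with mandarins on the balcony ledge

ROBOT

A 6-joint arm with a two-finger parallel gripper is mounted at the origin on the work surface. World frame = base frame: x ahead of the robot, y to its left, z up, the work surface at z = 0. Lengths are in m, angles in degrees, forces in N, time in s.
With the tool pointing down it reaches from about 0.25 to 0.725 m from the base axis. Payload 9.7 kg.
Tool frame: the origin (TCP) lies at the very end of the fingers, on their centre line; the grasp point (between the pads) lies 19 mm behind it; z points along the fingers, y is the line along which they close (so a half turn about z gives the same grasp; the last joint's range is limited). The gripper opens to 85 mm and grips with 20 to 120 N. Pads are 22 mm wide; open, the fingers measure 114 mm over their backs; the gripper's body (76 mm by 85 mm) begins 54 mm behind the grasp point. The pads swing forward as they close: fully open they stand 13 mm farther back than shut.
Start: joints at [-69.5, 4.979, 10.078, 95.1, 0, 90], TCP at [0.193, -0.515, 0.231] pointing down, gripper open.
Joint ranges: [-179.16, 179.16], [-48.56, 103.87], [-65.8, 70.77], [-126.05, 130.52], [-82.76, 87.17], [-180, 180]. Speed limits (degrees/s): [127.2, 127.2, 147.25, 180, 180, 180].

INTERFACE

Orientations are given as [roll, pitch, yaw] about the fixed x, y, z axes, in that order (R = Rz(yaw) Ry(pitch) Rx(roll)).
In Python, from workcell import bot gives the robot as it stands.
- The arm moves only by the tool arm_command, never from a script. Its argument "series" is a list of rows, each a list of 4 numbers: the shift along the tool's x, y, z in m, then the turn about the tool's z in rad. A call has exactly 5 rows; each row is the pose to reach, as a shift and turn from the pose commanded when the call began, along the tool's axes at that moment; what a row does not reach only later rows make up. A row lasts 1/10 s, in which the tool goes at most 50 mm and 8.59 degrees, less where a joint would pass 70% of its speed; a pose out of reach is approached as far as the arm can. A call with a gripper value outside its range is refused whole. "hand" is the finger opening in m, from 0 to 0.0854, set as the call begins (left out, the last holds). The fingers move at their own pace and stop on an object; "grip_force" is the grip in N (left out, the last holds). Time passes only in rows, so rows that repeat a pose let the fingers close, or fill a call up. It gives the time, the measured TCP pose, the force, the opening and the grip force at its end, in the units of the state.
- bot.get_obs(): the state, without advancing time (a new reading comes with each control period).
- bot.camera(name): name is "scene" or "top" or "wrist"; returns a dict with "color" (400x640x3 uint8, blue, green, red), "camera_matrix" (3x3 intrinsics, pixels), "xyz" and "orientation" of the camera in the world; the wrist camera has in their place "T_tool_cam" (4x4, takes a point from camera to tool coordinates, whose origin is the TCP and whose axes are the flange's). Camera axes: x right, y up, looking along -z (the intrinsics and any distortion apply to the point x, -y, -z); pixel columns grow to the right and rows downward; lengths in m; the calibration is good to about 2 mm. A picture is of the moment at which its call begins: read the wrist's pose just before it. There is no depth.
- bot.job_done(): hands the job in; it is judged then, once.
Trained networks look in the newest picture that a camera, given by its name, has taken for a name from the list of things; names that differ only in an ending like _2 or _b are one class to them, and where a whole thing is asked for, a point or a joint stands for the part that bears it (a point fixed in the world has none). Each returns a list of dicts, best first, with "confidence" (0 to 1); they miss things now and then, are a little off and sometimes report something else, mostly with a low value. They report only what shows in the picture. A call takes as long as a camera call.
- bot.find_in(camera, target): "location" ([column, row] in pixels, amid what is visible of it).
- bot.mark_of(camera, target): "location" ([column, row] in pixels: a listed point, or the origin of a listed thing).
The state is a dict: "time": time; "q": joint angles; "qd": joint speeds; "joint_efforts": joint torques, N m; "ee_pos": TCP position; "tcp_rot": TCP orientation; "wrist_force": force on the tool from outside, world axes, zero at the start; "torque": the same for the moment, N m; "opening": finger opening in m; "grasp_force": force on a finger pad.
Only numpy, scipy, OpenCV 4.12 (cv2) and the standard library are available. Lean on these libraries where they do the work, as an engineer would, in place of code of your own. Each camera call takes 0.05 s, during which the arm holds its last target. There are 200 camera calls.

TASK

Unscrew the red lid of the white crock counter-clockwise with as many regrips as it takes, lift it off once its pointer stands over the crock's ear, and set it down right way up in the middle of the round bamboo board. Then lower every mandarin from the grey tray gently into the open crock, without dropping it in or pressing hard, and finally lay the lid back on the crock with its pointer over the ear, so that it sits level and down in place (no need to screw it tight). Leave everything else on the ledge where it is.

Things in the scene. Friction and masses are not known exactly. Their poses are not given: they have to be found in the camera images.
- jar: white round screw-top crock, fixed, upright. Origin: centre of its underside; z up, x towards its ear. 188 mm across, about 84 mm high, straight-sided inside (164 mm across), inner floor 8 mm above the origin. Thread ribs with gaps round the neck, 186 mm across.
- jar_mouth (a point): centre of the crock's mouth, 84 mm above its underside. The mouth is 164 mm across; on its rim lies a black sprung seal ring, pressed down to 85.5 mm height by the shut lid, 89.5 mm high when free.
- jar_ear (a point): outer top edge of the crock's one square ear (24 mm wide), the mark for the lid's pointer: on the jar's +x side, 122 mm from the axis, 50 mm above the underside.
- lid: red round screw lid, 200 mm across, 0.25 kg, loose, but screwed down on the crock at the start. Origin: centre of the bottom of its skirt; z up, x along its pointer. Skirt 22 mm deep, flat top 28 mm up. Its origin is 63.5 mm above the jar's when shut, 67.5 mm when popped up or laid back with the pointer over the ear; laid back with the pointer elsewhere it perches higher or tilted.
- lid_knob (a point): on the lid's axis at the height to grip, 50 mm above the lid's origin, in its central round knob (56 mm across, from 28 to 62 mm): grip it from above, at any yaw, with 60 N or more. Turning takes roughly 1 N m; the lid has about 2.5 mm of side play and does not rise while it turns.
- lid_pointer (a point): outer end of the white pointer bar on the lid's top (lid +x, 98 mm out). The lid unscrews counter-clockwise seen from above, 3.6 to 5.1 rad to go at first. It is free in one position only, pointer over the ear within 0.12 rad: let go of there it pops up 4 mm and can be lifted straight up. Elsewhere lugs hold it down; 0.9 rad past the ear is an end stop (turn back).
- board: round bamboo board, fixed, 210 mm across, 12 mm high. Origin: centre of its underside, z up. Place for the lid while the jar is open.
- tray: square ribbed grey plastic tray, fixed, 220 x 220 mm, floor 5 mm and rim 26 mm above the table, walls 5 mm thick. Origin: centre of its underside; its sides run along its x and y. The mandarins lie in it, at least 80 mm between centres at the start.
- mandarin1: a mandarin, orange fruit, loose, origin at its centre: 54 mm across its equator, 50 mm high, small flat base, 90 g, centre 25 mm above what it stands on. May be absent (None at the start).
- mandarin2: a mandarin, orange fruit, loose, origin at its centre: 54 mm across its equator, 50 mm high, small flat base, 90 g, centre 25 mm above what it stands on. May be absent (None at the start).
- mandarin3: a mandarin, orange fruit, loose, origin at its centre: 54 mm across its equator, 50 mm high, small flat base, 90 g, centre 25 mm above what it stands on. May be absent (None at the start).
- mandarin4: a mandarin, orange fruit, loose, origin at its centre: 54 mm across its equator, 50 mm high, small flat base, 90 g, centre 25 mm above what it stands on. May be absent (None at the start).
- spray: orange trigger spray bottle, 85 mm across and 220 mm tall, standing at the far side; origin in the middle of its underside. Not part of the job.
- pegbox: bamboo peg box, 100 x 150 x 68 mm, at the far left; origin in the middle of its underside. Not part of the job.
- brush: black scrub brush, 150 mm long and 63 mm high, close in front of the robot; origin in the middle of its underside. Not part of the job.
- hanger: white hanger, 400 mm long, lying at the far right edge; origin in the middle of its underside. Not part of the job.
- clothespeg: wooden clothes peg, 75 mm long, lying near the robot; origin in the middle of its underside. Not part of the job.

How it is judged:
By the outcome, as a careful person would: the job done as asked, in the order asked, and still so for the second after the job is handed in, with the robot touching nothing.
Of mandarin1, mandarin2, mandarin3, mandarin4 only 2 to 4 are there at a start; the rules pass over those that are not, and their reading is None.
At some moment in a run one of mandarin1, mandarin2, mandarin3, mandarin4 may be knocked a few centimetres aside while the robot is not near it.
It also fails if it takes over 210 s, if anything falls off the work surface, if the arm or the gripper's body presses on something with over 40 N, if the wrist force passes 120 N, or if a joint passes its speed limit or range.

## Working session

There is one attempt and no reset: what is moved stays moved. The work goes in short steps, Python scripts to look and compute and a tool call to move; the robot and the scene stay as the last step left them, time stands still between calls to the robot, and variables do not carry over. Pictures are saved under pics/ and viewed, at most 14 in all, crops included, and the job is handed in when it is done.

Besides the shell and the picture viewer there is one more tool, called after ">>>" as name([rows], argument=value, ...), one row to a line, values as JSON. arm_command: Moves the arm, as the interface text tells. Its arguments: {"type":"object","properties":{"series":{"type":"array"},"hand":{"type":"number"},"grip_force":{"type":"number"}},"required":["series"]}

```bash
ls; mkdir -p pics; cat > h.py <<'E'
import numpy as np, cv2
from scipy.spatial.transform import Rotation as R
from workcell import bot
def T(p,rpy):
    M=np.eye(4); M[:3,:3]=R.from_euler('xyz',rpy,degrees=True).as_matrix(); M[:3,3]=p; return M
def snap(n,save=None):
    o=bot.get_obs(); c=bot.camera(n)
    if n=='wrist': M=T(o['ee_pos'],o['tcp_rot'])@np.array(c['T_tool_cam'])
    else: M=T(c['xyz'],c['orientation'])
    if save: cv2.imwrite('pics/'+save,c['color'])
    return c,M
def ray(c,M,uv,z):
    K=np.array(c['camera_matrix']); d=c.get('distortion')
    p=cv2.undistortPoints(np.array([[uv]],float),K,None if d is None else np.array(d,float))[0,0]
    v=M[:3,:3]@np.array([p[0],-p[1],-1]); o=M[:3,3]
    return o+v*(z-o[2])/v[2]
E
python3 - <<'E'
from h import *
o=bot.get_obs();print(o)
Z={'jar':0,'jar_ear':.05,'lid_knob':.1135,'lid_pointer':.0915,'board':0,'tray':0,'mandarin1':.03,'spray':0,'brush':0,'pegbox':0,'hanger':0,'clothespeg':0}
for cam in ['top','scene']:
    c,M=snap(cam,cam+'0.png'); print(cam,[k for k in c], M[:3,3].round(3))
    for n,z in Z.items():
        for d in bot.mark_of(cam,n)[:5]:
            if d['confidence']>.3: print(n,round(d['confidence'],2),np.round(d['location'],1),ray(c,M,d['location'],z).round(4)[:2])
E
```

```text
pics
{'time': 0.0, 'q': array([-6.94985700e+01,  5.01188986e+00,  1.00366006e+01,  9.51004503e+01,
       -7.21887332e-04,  9.00016495e+01]), 'qd': array([ 0.0106666 , -0.11737372, -0.00863569,  0.05334047, -0.00813185,
       -0.09308016]), 'joint_efforts': array([-1.80939227e-03, -5.20388353e+01,  4.64802289e+01,  1.62363611e-02,
       -1.83755737e-04,  7.50273699e-06]), 'ee_pos': array([ 0.19254577, -0.51495813,  0.23059472]), 'tcp_rot': array([-1.79924260e+02,  7.24067136e-04,  2.04997815e+01]), 'wrist_force': array([-0.17652455, -0.62989032, -0.11414565]), 'torque': array([ 0.00127172, -0.01847733, -0.00056798]), 'grasp_force': 0.0, 'opening': 0.08538313941784444}
top ['color', 'camera_matrix', 'xyz', 'orientation'] [ 0.494 -0.078  1.253]
jar_ear 0.74 [339.9 128.9] [ 0.7706 -0.1675]
jar_ear 0.42 [357.5 185. ] [ 0.616  -0.2116]
lid_knob 0.94 [380.1 224.4] [ 0.5076 -0.2597]
lid_pointer 0.34 [265.8 216.2] [0.5348 0.033 ]
board 0.95 [177.7 228.5] [0.5085 0.2861]
tray 0.74 [285.2 192.4] [ 0.6038 -0.0134]
mandarin1 0.59 [264.4 216.8] [0.5354 0.0426]
mandarin1 0.53 [269.6 173.9] [0.65
[... 399 characters left out ...]
_knob 0.97 [250.5 194.8] [ 0.5086 -0.2559]
lid_pointer 0.61 [280.7 181.9] [ 0.4683 -0.1617]
board 0.67 [254.6 221.6] [ 0.5071 -0.2587]
board 0.61 [420.5 176.5] [0.5112 0.2864]
board 0.6 [356.6 196.1] [0.5181 0.0586]
tray 0.79 [344.  219.8] [ 0.5909 -0.0144]
mandarin1 0.63 [367.3 225.7] [0.6546 0.0263]
mandarin1 0.41 [441.1 248.6] [0.791  0.1741]
spray 0.89 [316.1 294.3] [ 0.7856 -0.1724]
spray 0.58 [253.9 218.7] [ 0.4958 -0.258 ]
brush 0.95 [307.5 170.8] [ 0.3592 -0.0448]
pegbox 0.59 [443.  247.6] [0.7745 0.1993]
hanger 0.95 [148.5 265.7] [ 0.5552 -0.5557]
clothespeg 0.57 [418.5 177.8] [0.5142 0.2773]
clothespeg 0.47 [352.1 158.3] [0.3539 0.1165]
clothespeg 0.43 [369.1 224.2] [0.6309 0.0465]
```

View pics/top0.png

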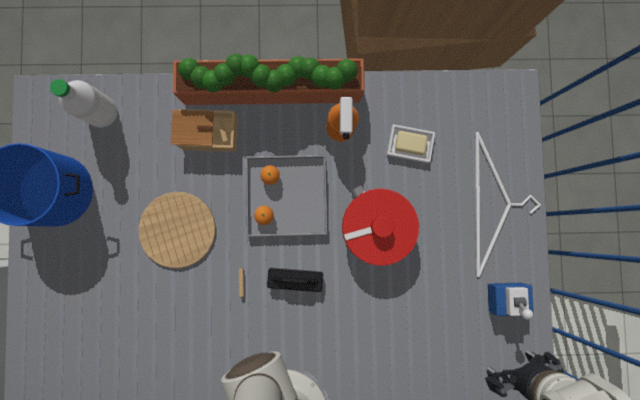

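View pics/scene0.png

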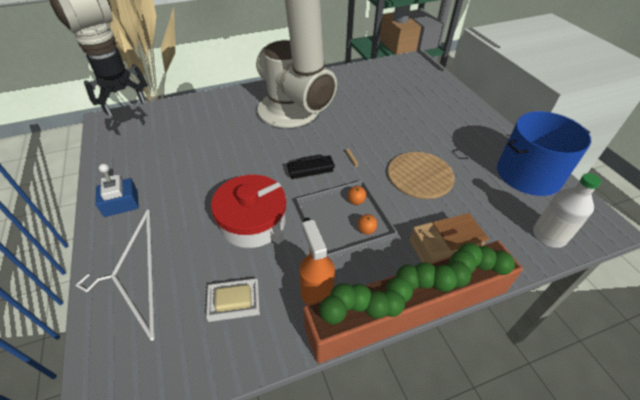

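```bash
cat >> h.py <<'E'
def plan(x,y,z,yaw=None):
    o=bot.get_obs(); M=T(o['ee_pos'],o['tcp_rot'])
    d=M[:3,:3].T@(np.array([x,y,z])-o['ee_pos'])
    a=0 if yaw is None else -((yaw-o['tcp_rot'][2]+180)%360-180)
    print('t%.1f'%o['time'],'pos',o['ee_pos'].round(4),'rpy',o['tcp_rot'].round(2),'j6',o['q'][5].round(1),'op',round(o['opening'],4),'| delta',d.round(4),'turn %.4f rad'%np.deg2rad(a))
def find(cam,names,conf=.3,save=None):
    c,M=snap(cam,save); r={}
    for n,z in names.items():
        for d in bot.mark_of(cam,n)[:4]:
            if d['confidence']>conf:
                p=ray(c,M,d['location'],z)[:2]; r.setdefault(n,[]).append(p)
                print(n,round(d['confidence'],2),np.round(d['location'],1),p.round(4))
    return r
E
python3 -c "
from h import *
plan(.508,-.258,.3)"
```

```text
t1.3 pos [ 0.1926 -0.5152  0.2313] rpy [-180.     0.    20.5] j6 90.0 op 0.0853 | delta [ 0.3855 -0.1304 -0.0687] turn 0.0000 rad
```

>>> arm_command([
  [0.04, -0.013, -0.01, 0],
  [0.08, -0.026, -0.025, 0],
  [0.12, -0.04, -0.04, 0],
  [0.16, -0.053, -0.055, 0],
  [0.2, -0.067, -0.069, 0],
], hand=0.0854)

```text
time: 1.8
ee_pos: [0.3576, -0.3812, 0.3011]
tcp_rot: [180.0, -0.0, 20.5]
wrist_force: [0.4, -0.9, 0.8]
opening: 0.0854
grasp_force: 0.0
```

>>> arm_command([
  [0.04, -0.013, 0, 0],
  [0.08, -0.026, 0, 0],
  [0.12, -0.04, 0, 0],
  [0.16, -0.056, 0, 0],
  [0.185, -0.063, 0, 0],
])

```text
time: 2.3
ee_pos: [0.5095, -0.2563, 0.3002]
tcp_rot: [-180.0, -0.0, 20.6]
wrist_force: [0.3, -0.6, -0.3]
opening: 0.0852
grasp_force: 0.0
```

```bash
python3 -c "
from h import *
plan(.508,-.258,.3)
r=find('wrist',{'lid_knob':.1135,'lid_pointer':.0925,'jar_ear':.05},save='w0.png')
r=find('top',{'mandarin1':.03})"
```

```text
t2.3 pos [ 0.5095 -0.2563  0.3002] rpy [-1.7999e+02 -2.0000e-02  2.0600e+01] j6 132.7 op 0.0852 | delta [-0.0019  0.001   0.0002] turn 0.0000 rad
lid_knob 0.8 [327.9 182.8] [ 0.505  -0.2664]
lid_pointer 0.63 [229.9 170.7] [ 0.4776 -0.1729]
lid_pointer 0.51 [326.6 179.9] [ 0.5029 -0.2663]
jar_ear 0.69 [311.5  55.3] [ 0.6108 -0.2092]
jar_ear 0.55 [146.1  12.2] [ 0.5903 -0.0413]
mandarin1 0.86 [262.6 216.4] [0.5366 0.0475]
mandarin1 0.71 [269.3 175.4] [0.6487 0.028 ]
```

View pics/w0.png

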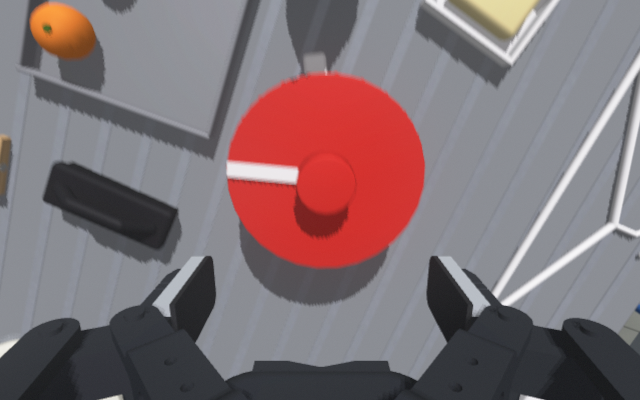

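```bash
cat >> h.py <<'E'
def lidfit(cam,ztop=.0915):
    c,M=snap(cam); im=c['color'].astype(int); b,g,r=im[...,0],im[...,1],im[...,2]
    m=((r>110)&(g<70)&(b<70)).astype(np.uint8)
    k,l,s,_=cv2.connectedComponentsWithStats(m); i=1+np.argmax(s[1:,4])
    h=cv2.convexHull(np.argwhere(l==i)[:,::-1].astype(np.int32))[:,0]
    P=np.array([ray(c,M,p+0.5,ztop)[:2] for p in h.astype(float)])
    (x,y),rad=cv2.minEnclosingCircle(P.astype(np.float32))
    print(cam,'lid fit',round(x,4),round(y,4),'r',round(rad,4)); return x,y
E
python3 -c "
from h import *
plan(.508,-.258,.3)
r=find('wrist',{'lid_knob':.1135,'lid_pointer':.0925,'jar_ear':.05})
c,M=snap('wrist');print(ray(c,M,(229,169),.0925))
for n in ['wrist','top','scene']:lidfit(n)
"
```

```text
t2.6 pos [ 0.5071 -0.2591  0.3004] rpy [1.7999e+02 1.0000e-02 2.0460e+01] j6 132.5 op 0.0856 | delta [ 0.0012 -0.0007  0.0004] turn 0.0000 rad
lid_knob 0.89 [321.7 179.2] [ 0.5037 -0.2626]
lid_pointer 0.95 [225.2 168.7] [ 0.4757 -0.1707]
jar_ear 0.72 [308.1  55. ] [ 0.6075 -0.209 ]
[ 0.47683127 -0.17444778  0.0925    ]
wrist lid fit 0.5025 -0.2664 r 0.0998
top lid fit 0.5289 -0.2483 r 0.0928
scene lid fit 0.5129 -0.2636 r 0.1085
```

>>> arm_command([
  [-0.001, 0.001, 0.02, -0.14],
  [-0.002, 0.002, 0.04, -0.28],
  [-0.004, 0.003, 0.06, -0.42],
  [-0.004, 0.003, 0.08, -0.56],
  [-0.004, 0.003, 0.1, -0.7],
])

```text
time: 3.5
ee_pos: [0.5048, -0.2629, 0.1995]
tcp_rot: [180.0, 0.0, 60.9]
wrist_force: [0.6, -1.0, 0.8]
opening: 0.0852
grasp_force: 0.0
```

>>> arm_command([
  [0, 0, 0, -0.14],
  [0, 0, 0, -0.28],
  [0, 0, 0, -0.34],
  [0, 0, 0, -0.34],
  [0, 0, 0, -0.34],
])

```text
time: 4.0
ee_pos: [0.505, -0.2628, 0.2003]
tcp_rot: [180.0, 0.0, 80.0]
wrist_force: [-0.3, -0.9, -0.4]
opening: 0.0855
grasp_force: 0.0
```

```bash
python3 -c "
from h import *
r=find('wrist',{'lid_knob':.1135,'lid_pointer':.0925,'jar_ear':.05},save='w1.png')
lidfit('wrist')
plan(.5045,-.263,.095,80)
"
```

```text
lid_knob 0.58 [317.1 205.1] [ 0.5031 -0.2635]
lid_pointer 0.7 [254.7  67.3] [ 0.478  -0.1693]
jar_ear 0.89 [441.1  98.2] [ 0.6108 -0.2125]
wrist lid fit 0.5027 -0.2654 r 0.0994
t4.2 pos [ 0.505  -0.2628  0.2003] rpy [180.    -0.    80.05] j6 72.5 op 0.0854 | delta [-0.0003 -0.0005  0.1053] turn 0.0008 rad
```

View pics/w1.png

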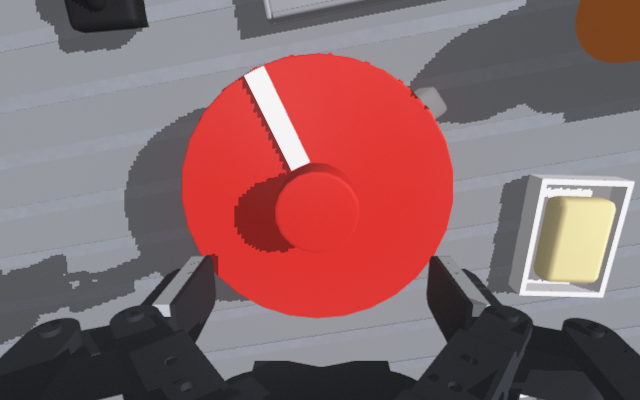

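>>> arm_command([
  [-0.002, -0.0017, 0.02, 0],
  [-0.002, -0.0017, 0.045, 0],
  [-0.002, -0.0017, 0.07, 0],
  [-0.002, -0.0017, 0.09, 0],
  [-0.002, -0.0017, 0.105, 0],
])

```text
time: 4.75
ee_pos: [0.5026, -0.2642, 0.0938]
tcp_rot: [-179.9, -0.0, 80.1]
wrist_force: [-0.2, -1.3, -0.6]
opening: 0.0855
grasp_force: 0.0
```

>>> arm_command([
  [0, 0, 0, 0],
  [0, 0, 0, 0],
  [0, 0, 0, 0],
  [0, 0, 0, 0],
  [0, 0, 0, 0],
], hand=0.05, grip_force=90)

```text
time: 5.25
ee_pos: [0.5032, -0.2646, 0.0965]
tcp_rot: [179.9, 0.0, 80.1]
wrist_force: [-3.0, 0.9, 4.9]
opening: 0.0538
grasp_force: 94.1
```

>>> arm_command([
  [0, 0, 0, 0],
  [0, 0, 0, 0],
  [0, 0, 0, 0],
  [0, 0, 0, 0],
  [0, 0, 0, 0],
])

```text
time: 5.75
ee_pos: [0.5033, -0.2646, 0.0963]
tcp_rot: [179.9, 0.0, 80.1]
wrist_force: [-2.8, 1.5, 5.6]
opening: 0.0537
grasp_force: 94.1
```

```bash
python3 -c "
from h import *
plan(.503,-.2645,.095,80)
o=bot.get_obs();print(o['wrist_force'],o['torque'],o['grasp_force'])
"
```

```text
t5.8 pos [ 0.5033 -0.2646  0.0963] rpy [1.7993e+02 2.0000e-02 8.0080e+01] j6 72.2 op 0.0537 | delta [ 0.0001 -0.0003  0.0013] turn 0.0014 rad
[-2.81011195  1.51021229  5.55596752] [ 0.24108533  0.76599287 -0.03253665] 94.08585548400879
```

>>> arm_command([
  [0, 0, 0, -0.08],
  [0, 0, 0, -0.18],
  [0, 0, 0, -0.3],
  [0, 0, 0, -0.42],
  [0, 0, 0, -0.54],
])

```text
time: 6.25
ee_pos: [0.5038, -0.2649, 0.0966]
tcp_rot: [179.9, 0.1, 111.3]
wrist_force: [-0.6, 0.4, 5.1]
opening: 0.0538
grasp_force: 94.3
```

```bash
python3 -c "
from h import *
plan(.503,-.2645,.095,80)
o=bot.get_obs();print(o['wrist_force'],o['torque'],o['grasp_force'])
r=find('wrist',{'lid_pointer':.0925})
"
```

```text
t6.2 pos [ 0.5038 -0.2649  0.0966] rpy [1.7990e+02 1.2000e-01 1.1129e+02] j6 41.0 op 0.0538 | delta [ 0.0007 -0.0006  0.0016] turn 0.5461 rad
[-0.5734999   0.3825402   5.08577638] [ 0.04475886  0.3191314  -0.37622538] 94.30717349052429
lid_pointer 0.97 [208.6  42.1] [ 0.4325 -0.1984]
```

>>> arm_command([
  [0, 0, 0, -0.12],
  [0, 0, 0, -0.24],
  [0, 0, 0, -0.36],
  [0, 0, 0, -0.48],
  [0, 0, 0, -0.6],
])

```text
time: 6.85
ee_pos: [0.5039, -0.2649, 0.0966]
tcp_rot: [180.0, 0.2, 145.7]
wrist_force: [-0.1, 0.5, 5.4]
opening: 0.0538
grasp_force: 94.4
```

>>> arm_command([
  [0, 0, 0, -0.12],
  [0, 0, 0, -0.24],
  [0, 0, 0, -0.36],
  [0, 0, 0, -0.48],
  [0, 0, 0, -0.6],
])

```text
time: 7.35
ee_pos: [0.5038, -0.2647, 0.0966]
tcp_rot: [-180.0, 0.1, -180.0]
wrist_force: [-1.4, 0.8, 4.5]
opening: 0.0535
grasp_force: 94.4
```

>>> arm_command([
  [0, 0, 0, -0.12],
  [0, 0, 0, -0.24],
  [0, 0, 0, -0.36],
  [0, 0, 0, -0.48],
  [0, 0, 0, -0.6],
])

```text
time: 7.85
ee_pos: [0.5039, -0.2647, 0.0966]
tcp_rot: [-179.9, 0.1, -145.6]
wrist_force: [0.4, 0.1, 4.7]
opening: 0.0539
grasp_force: 94.5
```

>>> arm_command([
  [0, 0, 0, -0.12],
  [0, 0, 0, -0.24],
  [0, 0, 0, -0.34],
  [0, 0, 0, -0.42],
  [0, 0, 0, -0.45],
])

```text
time: 8.35
ee_pos: [0.5038, -0.2647, 0.0965]
tcp_rot: [-179.9, 0.0, -119.9]
wrist_force: [0.3, 1.0, 5.0]
opening: 0.0539
grasp_force: 94.5
```

```bash
python3 -c "
from h import *
plan(.503,-.2645,.095,80)
o=bot.get_obs();print(o['wrist_force'],o['torque'],o['grasp_force'])
r=find('wrist',{'lid_pointer':.0925})
r=find('top',{'lid_pointer':.0925})
"
```

```text
t8.3 pos [ 0.5038 -0.2647  0.0965] rpy [-1.7987e+02  3.0000e-02 -1.1990e+02] j6 -87.8 op 0.0539 | delta [0.0002 0.0008 0.0015] turn 2.7943 rad
[0.28484814 0.97129595 4.99902459] [ 0.4694312   0.39180106 -0.23025428] 94.45323944091797
lid_pointer 0.61 [210.8  42.8] [ 0.4962 -0.3637]
lid_pointer 0.49 [270.4 174.2] [0.6439 0.0197]
```

>>> arm_command([
  [0, 0, 0, 0],
  [0, 0, 0, 0],
  [0, 0, 0, 0],
  [0, 0, 0, 0],
  [0, 0, -0.01, 0],
], hand=0.0854)

```text
time: 9.05
ee_pos: [0.5023, -0.2641, 0.1043]
tcp_rot: [179.9, -0.0, -120.1]
wrist_force: [0.1, 0.2, -0.8]
opening: 0.0851
grasp_force: 0.0
```

>>> arm_command([
  [0, 0, -0.01, 0.14],
  [0, 0, -0.01, 0.28],
  [0, 0, -0.01, 0.42],
  [0, 0, -0.01, 0.56],
  [0, 0, -0.01, 0.7],
])

```text
time: 9.55
ee_pos: [0.5032, -0.2646, 0.1161]
tcp_rot: [-180.0, 0.0, -160.5]
wrist_force: [-0.3, -0.2, 0.2]
opening: 0.0857
grasp_force: 0.0
```

>>> arm_command([
  [0, 0, 0, 0.14],
  [0, 0, 0, 0.28],
  [0, 0, 0, 0.42],
  [0, 0, 0, 0.56],
  [0, 0, 0, 0.7],
])

```text
time: 10.05
ee_pos: [0.5032, -0.2645, 0.1161]
tcp_rot: [-180.0, 0.0, 159.4]
wrist_force: [0.9, -0.7, -0.2]
opening: 0.0852
grasp_force: 0.0
```

>>> arm_command([
  [0, 0, 0, 0.14],
  [0, 0, 0, 0.28],
  [0, 0, 0, 0.42],
  [0, 0, 0.01, 0.56],
  [0, 0, 0.02, 0.7],
])

```text
time: 10.55
ee_pos: [0.5034, -0.2647, 0.0962]
tcp_rot: [180.0, 0.1, 119.3]
wrist_force: [-0.2, -0.4, 0.0]
opening: 0.0854
grasp_force: 0.0
```

```bash
python3 -c "
from h import *
plan(.503,-.2645,.095,-120)
r=find('wrist',{'lid_pointer':.0925,'jar_ear':.05,'lid_knob':.1135},save='w2.png')
lidfit('wrist')
"
```

```text
t10.6 pos [ 0.5034 -0.2647  0.0962] rpy [1.7996e+02 7.0000e-02 1.1929e+02] j6 33.0 op 0.0854 | delta [ 0.0003 -0.0003  0.0012] turn -2.1068 rad
lid_knob 0.86 [323.3 278.6] [ 0.5041 -0.264 ]
wrist lid fit 0.4937 -0.2645 r 0.092
```

View pics/w2.png

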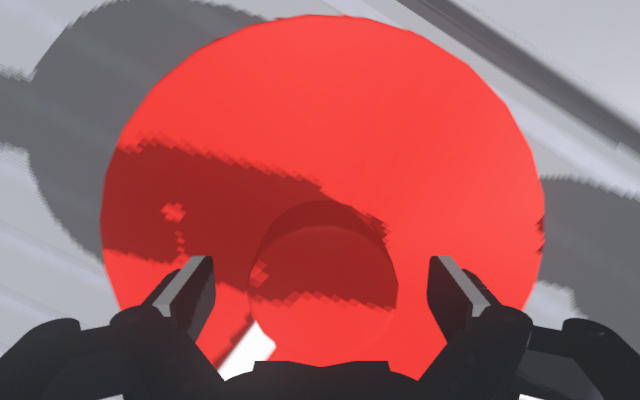

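>>> arm_command([
  [0, 0, 0, 0],
  [0, 0, 0, 0],
  [0, 0, 0, 0],
  [0, 0, 0, 0],
  [0, 0, 0, 0],
], hand=0.05, grip_force=90)

```text
time: 11.3
ee_pos: [0.5033, -0.2646, 0.0961]
tcp_rot: [180.0, 0.1, 119.7]
wrist_force: [-1.8, 0.5, 5.6]
opening: 0.0538
grasp_force: 93.3
```

>>> arm_command([
  [0, 0, 0, 0],
  [0, 0, 0, -0.12],
  [0, 0, 0, -0.24],
  [0, 0, 0, -0.36],
  [0, 0, 0, -0.48],
])

```text
time: 11.8
ee_pos: [0.5034, -0.2647, 0.0962]
tcp_rot: [180.0, 0.1, 147.4]
wrist_force: [0.1, 0.3, 4.8]
opening: 0.0539
grasp_force: 93.4
```

>>> arm_command([
  [0, 0, 0, -0.12],
  [0, 0, 0, -0.24],
  [0, 0, 0, -0.36],
  [0, 0, 0, -0.48],
  [0, 0, 0, -0.6],
])

```text
time: 12.3
ee_pos: [0.5034, -0.2647, 0.0962]
tcp_rot: [-180.0, 0.1, -178.2]
wrist_force: [-1.1, -0.3, 4.6]
opening: 0.0539
grasp_force: 93.6
```

>>> arm_command([
  [0, 0, 0, -0.12],
  [0, 0, 0, -0.24],
  [0, 0, 0, -0.36],
  [0, 0, 0, -0.48],
  [0, 0, 0, -0.6],
])

```text
time: 12.8
ee_pos: [0.5033, -0.2646, 0.0962]
tcp_rot: [-179.9, 0.0, -143.8]
wrist_force: [-0.5, 0.5, 5.4]
opening: 0.0537
grasp_force: 93.6
```

>>> arm_command([
  [0, 0, 0, -0.1],
  [0, 0, 0, -0.2],
  [0, 0, 0, -0.25],
  [0, 0, 0, -0.25],
  [0, 0, 0, -0.25],
])

```text
time: 13.3
ee_pos: [0.5033, -0.2646, 0.0962]
tcp_rot: [-179.9, 0.0, -129.7]
wrist_force: [0.2, -0.1, 4.8]
opening: 0.0541
grasp_force: 93.7
```

```bash
python3 -c "
from h import *
plan(.503,-.2645,.095,-120)
print(bot.get_obs()['torque'])
for c in ['wrist','top','scene']: r=find(c,{'lid_pointer':.0925,'jar_ear':.05},save='p_'+c+'.png')
"; python3 - <<'E'
import cv2
a=cv2.imread('pics/p_scene.png')[140:260,180:340];b=cv2.imread('pics/p_top.png')[140:260,300:460]
cv2.imwrite('pics/pc.png',cv2.resize(cv2.hconcat([a,b]),(800,300),interpolation=cv2.INTER_CUBIC))
E
```

```text
t13.3 pos [ 0.5033 -0.2646  0.0962] rpy [-1.7992e+02  2.0000e-02 -1.2974e+02] j6 -78.0 op 0.0541 | delta [0.0001 0.0004 0.0012] turn -0.1700 rad
[0.12208873 0.23610901 0.26425855]
lid_pointer 0.96 [369.6 193. ] [ 0.5902 -0.238 ]
lid_pointer 0.71 [264.2 217.5] [0.5315 0.037 ]
jar_ear 0.66 [353.5 184.4] [ 0.6178 -0.2008]
lid_pointer 0.69 [267.2 216.2] [ 0.5782 -0.2311]
lid_pointer 0.61 [150.3 266.9] [ 0.6321 -0.5271]
```

View pics/pc.png

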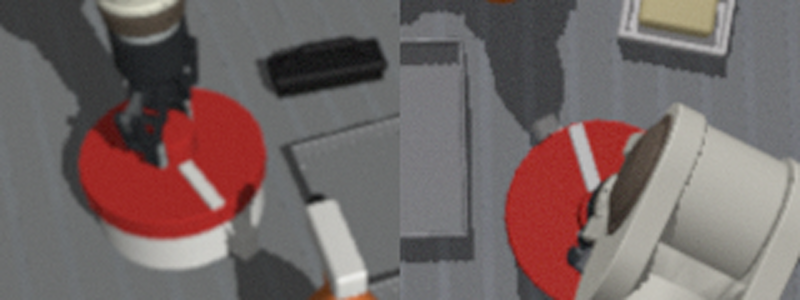

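>>> arm_command([
  [0, 0, 0, -0.06],
  [0, 0, 0, -0.12],
  [0, 0, 0, -0.18],
  [0, 0, 0, -0.19],
  [0, 0, 0, -0.19],
])

```text
time: 14.25
ee_pos: [0.5033, -0.2647, 0.0962]
tcp_rot: [-179.9, 0.0, -118.9]
wrist_force: [1.0, 0.1, 5.1]
opening: 0.0542
grasp_force: 93.7
```

>>> arm_command([
  [0, 0, 0, 0],
  [0, 0, 0, 0],
  [0, 0, 0, 0],
  [0, 0, 0, 0],
  [0, 0, 0, 0],
], hand=0.0854)

```text
time: 14.75
ee_pos: [0.5029, -0.2644, 0.0951]
tcp_rot: [180.0, -0.0, -118.9]
wrist_force: [0.1, 1.0, -0.2]
opening: 0.0856
grasp_force: 0.0
```

>>> arm_command([
  [0, 0, -0.05, 0],
  [0, 0, -0.1, 0],
  [0, 0, -0.15, 0],
  [0, 0, -0.19, 0],
  [0, 0, -0.2, 0],
])

```text
time: 15.25
ee_pos: [0.5036, -0.2648, 0.3004]
tcp_rot: [-179.6, 0.0, -118.9]
wrist_force: [-0.3, -0.7, -0.0]
opening: 0.0854
grasp_force: 0.0
```

>>> arm_command([
  [-0.05, 0, 0, 0],
  [-0.09, 0, 0, 0],
  [-0.1, 0, 0, 0],
  [-0.1, 0, 0, 0],
  [-0.1, 0, 0, 0],
])

```text
time: 15.75
ee_pos: [0.551, -0.1774, 0.2949]
tcp_rot: [180.0, -0.0, -118.9]
wrist_force: [0.2, -0.3, 0.3]
opening: 0.0854
grasp_force: 0.0
```

```bash
python3 -c "
from h import *
plan(.503,-.2645,.095,-120)
for c in ['wrist','top','scene']: r=find(c,{'lid_pointer':.0965,'jar_ear':.05,'lid_knob':.1175},save='p2_'+c+'.png')
lidfit('wrist',.0955)
lidfit('wrist',.0915)
"
```

```text
t15.8 pos [ 0.551  -0.1774  0.2949] rpy [ 1.7997e+02 -3.0000e-02 -1.1890e+02] j6 -78.9 op 0.0854 | delta [ 0.0994 -0.0002  0.2   ] turn 0.0192 rad
lid_pointer 0.7 [260.1 152.9] [ 0.5931 -0.2227]
jar_ear 0.79 [257.4 165.7] [ 0.6132 -0.21  ]
lid_knob 0.67 [320.9  59.3] [ 0.5029 -0.2662]
lid_knob 0.47 [349.1 276.4] [ 0.5754 -0.0767]
lid_pointer 0.4 [340.5 132. ] [ 0.7517 -0.1654]
lid_knob 0.54 [244.2 281.4] [0.3718 0.0862]
lid_pointer 0.97 [274.  214.3] [ 0.5815 -0.2133]
lid_pointer 0.57 [315.  293.2] [ 0.8311 -0.1915]
jar_ear 0.71 [282.1 234.3] [ 0.6162 -0.2053]
lid_knob 0.55 [272.4 212.9] [ 0.5934 -0.2191]
wrist lid fit 0.5033 -0.2649 r 0.0989
wrist lid fit 0.5031 -0.2652 r 0.1001
```

View pics/p2_wrist.png

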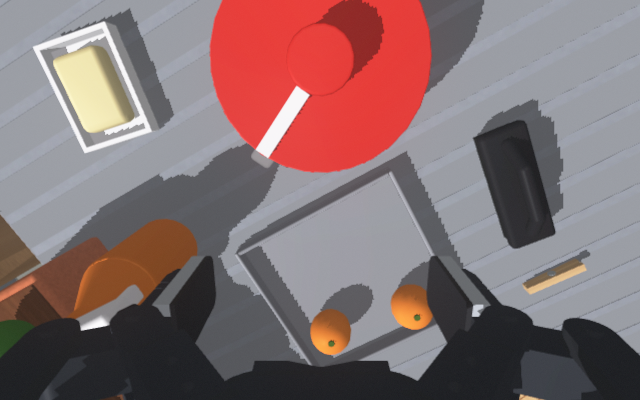

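>>> arm_command([
  [0.04, 0, 0, 0],
  [0.08, 0, 0, 0],
  [0.099, 0, 0.02, 0],
  [0.099, 0, 0.06, 0],
  [0.099, 0, 0.1, 0],
])

```text
time: 16.95
ee_pos: [0.5034, -0.2645, 0.1947]
tcp_rot: [-179.9, 0.0, -119.0]
wrist_force: [0.3, -0.6, -0.3]
opening: 0.0853
grasp_force: 0.0
```

>>> arm_command([
  [0, 0, 0.04, 0],
  [0, 0, 0.07, 0],
  [0, 0, 0.09, 0],
  [0, 0, 0.095, 0],
  [0, 0, 0.095, 0],
])

```text
time: 17.45
ee_pos: [0.5032, -0.2634, 0.1001]
tcp_rot: [179.9, -0.0, -118.9]
wrist_force: [-0.7, 0.1, 0.3]
opening: 0.0852
grasp_force: 0.0
```

>>> arm_command([
  [0, 0, 0, 0],
  [0, 0, 0, 0],
  [0, 0, 0, 0],
  [0, 0, 0, 0],
  [0, 0, 0, 0],
], hand=0.05, grip_force=80)

```text
time: 17.95
ee_pos: [0.5041, -0.2639, 0.1012]
tcp_rot: [-179.9, 0.0, -118.9]
wrist_force: [1.9, -1.6, 4.2]
opening: 0.054
grasp_force: 83.1
```

>>> arm_command([
  [0, 0, -0.001, 0],
  [0, 0, -0.003, 0],
  [0, 0, -0.005, 0],
  [0, 0, -0.006, 0],
  [0, 0, -0.006, 0],
])

```text
time: 18.45
ee_pos: [0.5031, -0.2634, 0.1059]
tcp_rot: [179.9, -0.0, -118.9]
wrist_force: [-0.1, 0.6, -2.7]
opening: 0.0543
grasp_force: 84.3
```

```bash
python3 -c "
from h import *
plan(.503,-.2645,.095,-120)
o=bot.get_obs();print(o['wrist_force'],o['torque'])
"
```

```text
t18.4 pos [ 0.5031 -0.2634  0.1059] rpy [ 179.93   -0.   -118.91] j6 -88.7 op 0.0543 | delta [ 0.001  -0.0004  0.0109] turn 0.0189 rad
[-0.06477107  0.59668763 -2.73248849] [-0.00908914  0.03362882  0.01569383]
```

>>> arm_command([
  [0, 0, -0.02, 0],
  [0, 0, -0.05, 0],
  [0, 0, -0.09, 0],
  [0, 0, -0.12, 0],
  [0, 0, -0.14, 0],
])

```text
time: 18.95
ee_pos: [0.5036, -0.2637, 0.2486]
tcp_rot: [-179.9, 0.0, -118.9]
wrist_force: [0.3, -0.0, -2.5]
opening: 0.0539
grasp_force: 84.9
```

```bash
cat > b.py <<'E'
from h import *
o=bot.get_obs();print(o['wrist_force'])
for cam in ['top','scene']:
    c,M=snap(cam); u=bot.find_in(cam,'board')[0]['location']; print(u)
    hsv=cv2.cvtColor(c['color'],cv2.COLOR_BGR2HSV)
    m=cv2.inRange(hsv,(8,60,80),(25,255,255)); m=cv2.morphologyEx(m,cv2.MORPH_CLOSE,np.ones((5,5)))
    k,l,s,_=cv2.connectedComponentsWithStats(m); i=l[int(u[1]),int(u[0])]
    h=cv2.convexHull(np.argwhere(l==i)[:,::-1].astype(np.int32))[:,0]
    P=np.array([ray(c,M,p,.012)[:2] for p in h.astype(float)],np.float32)
    print(cam,cv2.minEnclosingCircle(P))
plan(.51,.284,.25)
E
python3 b.py
```

```text
[ 0.33659389 -0.02280161 -2.51867918]
[176.7, 226.7]
top ((0.5059518814086914, 0.28573548793792725), 0.10535122454166412)
[418.8, 177.3]
scene ((0.5087242126464844, 0.2846364378929138), 0.10886061191558838)
t19.1 pos [ 0.5035 -0.2636  0.2453] rpy [ 179.96   -0.   -118.91] j6 -88.7 op 0.0538 | delta [-0.4825  0.259  -0.0045] turn 0.0000 rad
```

>>> arm_command([
  [-0.015, 0.0082, 0, 0],
  [-0.045, 0.0247, 0, 0],
  [-0.08, 0.0439, 0, 0],
  [-0.115, 0.0631, 0, 0],
  [-0.15, 0.0823, 0, 0],
])

```text
time: 19.65
ee_pos: [0.5029, -0.0903, 0.2446]
tcp_rot: [179.9, -0.0, -118.9]
wrist_force: [1.1, -0.4, -1.1]
opening: 0.0538
grasp_force: 85.0
```

>>> arm_command([
  [-0.035, 0.0192, 0, 0],
  [-0.07, 0.0384, 0, 0],
  [-0.105, 0.0576, 0, 0],
  [-0.14, 0.0768, 0, 0],
  [-0.175, 0.096, 0, 0],
])

```text
time: 20.15
ee_pos: [0.5032, 0.1092, 0.2447]
tcp_rot: [179.9, -0.1, -118.9]
wrist_force: [0.7, -1.2, -1.0]
opening: 0.0537
grasp_force: 85.0
```

>>> arm_command([
  [-0.035, 0.0192, 0, 0],
  [-0.07, 0.0384, 0, 0],
  [-0.105, 0.0576, 0, 0],
  [-0.135, 0.074, 0, 0],
  [-0.156, 0.0855, 0, 0],
])

```text
time: 20.65
ee_pos: [0.5036, 0.2875, 0.2443]
tcp_rot: [179.9, -0.1, -118.8]
wrist_force: [0.1, 0.1, -3.0]
opening: 0.0539
grasp_force: 85.0
```

>>> arm_command([
  [0, 0, 0.02, 0],
  [0, 0, 0.05, 0],
  [0, 0, 0.09, 0],
  [0, 0, 0.12, 0],
  [0, 0, 0.14, 0],
])

```text
time: 21.15
ee_pos: [0.5025, 0.2845, 0.1017]
tcp_rot: [179.8, -0.3, -118.9]
wrist_force: [-0.3, 0.2, -1.3]
opening: 0.0535
grasp_force: 85.0
```

```bash
python3 -c "
from h import *
plan(.505,.285,.045)
print(bot.get_obs()['wrist_force'])
r=find('top',{'mandarin1':.03})"
```

```text
t21.1 pos [0.5025 0.2845 0.1017] rpy [ 179.83   -0.26 -118.89] j6 -31.6 op 0.0535 | delta [-0.0019 -0.0021  0.0567] turn 0.0000 rad
[-0.33075718  0.24564591 -1.33092526]
mandarin1 0.63 [263.1 216.4] [0.5365 0.0462]
mandarin1 0.58 [269.1 172.4] [0.657  0.0284]
```

>>> arm_command([
  [-0.002, -0.002, 0.015, 0],
  [-0.002, -0.002, 0.03, 0],
  [-0.002, -0.002, 0.042, 0],
  [-0.002, -0.002, 0.048, 0],
  [-0.002, -0.002, 0.051, 0],
])

```text
time: 21.75
ee_pos: [0.5076, 0.2856, 0.0545]
tcp_rot: [180.0, -0.0, -118.9]
wrist_force: [0.1, 0.6, -3.1]
opening: 0.0542
grasp_force: 84.9
```

>>> arm_command([
  [0, 0, 0.001, 0],
  [0, 0, 0.002, 0],
  [0, 0, 0.003, 0],
  [0, 0, 0.004, 0],
  [0, 0, 0.004, 0],
])

```text
time: 22.25
ee_pos: [0.5078, 0.2858, 0.0513]
tcp_rot: [-180.0, 0.0, -118.9]
wrist_force: [0.3, -0.3, -1.8]
opening: 0.0536
grasp_force: 84.9
```

```bash
python3 -c "
from h import *
plan(.505,.285,.045)
print(bot.get_obs()['wrist_force'])"
```

```text
t22.2 pos [0.5078 0.2858 0.0513] rpy [-1.8000e+02  1.0000e-02 -1.1891e+02] j6 -31.7 op 0.0536 | delta [0.0021 0.0021 0.0063] turn 0.0000 rad
[ 0.3257628  -0.27303884 -1.75270952]
```

>>> arm_command([
  [0, 0, 0.001, 0],
  [0, 0, 0.002, 0],
  [0, 0, 0.003, 0],
  [0, 0, 0.004, 0],
  [0, 0, 0.005, 0],
])

```text
time: 22.75
ee_pos: [0.5078, 0.2858, 0.047]
tcp_rot: [-180.0, 0.0, -118.9]
wrist_force: [-4.9, -2.5, 10.8]
opening: 0.0538
grasp_force: 85.9
```

>>> arm_command([
  [0, 0, 0.001, 0],
  [0, 0, 0.001, 0],
  [0, 0, 0.001, 0],
  [0, 0, 0.001, 0],
  [0, 0, 0.001, 0],
])

```text
time: 23.25
ee_pos: [0.5078, 0.2858, 0.047]
tcp_rot: [-180.0, 0.1, -118.9]
wrist_force: [-6.2, -3.1, 11.1]
opening: 0.0537
grasp_force: 86.2
```

>>> arm_command([
  [0, 0, 0, 0],
  [0, 0, 0, 0],
  [0, 0, 0, 0],
  [0, 0, 0, 0],
  [0, 0, 0, 0],
], hand=0.0854)

```text
time: 23.75
ee_pos: [0.5078, 0.2858, 0.0451]
tcp_rot: [180.0, -0.0, -118.9]
wrist_force: [-0.5, -0.8, -0.4]
opening: 0.0857
grasp_force: 0.0
```

>>> arm_command([
  [0, 0, -0.03, 0],
  [0, 0, -0.07, 0],
  [0, 0, -0.12, 0],
  [0, 0, -0.17, 0],
  [0, 0, -0.2, 0],
])

```text
time: 24.25
ee_pos: [0.5081, 0.286, 0.2496]
tcp_rot: [-179.9, 0.2, -118.9]
wrist_force: [0.5, -0.2, 0.9]
opening: 0.0856
grasp_force: 0.0
```

```bash
python3 -c "
from h import *
plan(.60,.03,.22,0)
r=find('top',{'mandarin1':.03,'tray':0,'lid_knob':.062,'lid_pointer':.041,'jar_mouth':.084},save='t3.png')
r=find('scene',{'mandarin1':.03})
r=find('wrist',{'lid_knob':.062,'lid_pointer':.041})
lidfit('wrist',.04)
for c in ['top','scene']:
  for k in ['tray']: print(bot.find_in(c,k))
"
```

```text
t24.2 pos [0.5081 0.286  0.2496] rpy [-179.87    0.21 -118.91] j6 -31.7 op 0.0856 | delta [ 0.1798 -0.2041  0.0294] turn -2.0753 rad
mandarin1 0.8 [262.8 217.6] [0.5333 0.047 ]
mandarin1 0.76 [268.9 175.4] [0.6487 0.0291]
tray 0.9 [285.9 195.1] [ 0.5961 -0.0152]
lid_knob 0.64 [168.  225.3] [0.5167 0.2935]
lid_knob 0.38 [294.5 276.6] [ 0.3754 -0.0378]
lid_pointer 0.69 [156.5 197.8] [0.5917 0.3312]
lid_pointer 0.31 [294.9 276.9] [ 0.3725 -0.0382]
jar_mouth 0.89 [380.9 227.9] [ 0.4988 -0.2662]
mandarin1 0.88 [365.  224.7] [0.6492 0.0219]
mandarin1 0.81 [353.7 193.2] [0.529  0.0416]
lid_knob 0.63 [322.4 172.3] [0.5047 0.2823]
lid_pointer 0.64 [266.  249.7] [0.5977 0.3296]
wrist lid fit 0.5068 0.284 r 0.0994
[{'location': [291.5, 192.4], 'confidence': 0.91}]
[{'location': [341.1, 218.5], 'confidence': 0.92}, {'location': [248.7, 214.7], 'confidence': 0.52}]
```

View pics/t3.png

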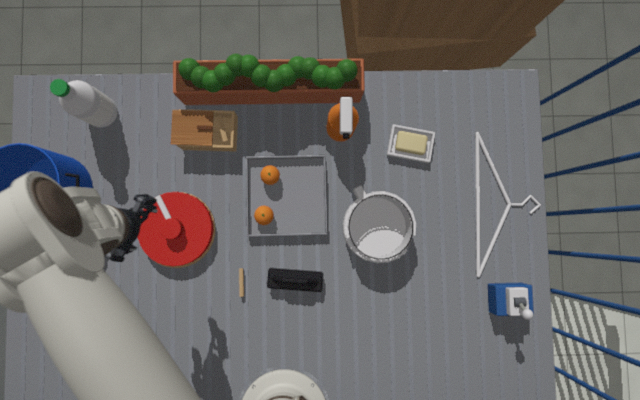

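>>> arm_command([
  [0.02, -0.023, 0, 0.12],
  [0.05, -0.057, 0, 0.26],
  [0.08, -0.091, 0, 0.4],
  [0.11, -0.125, 0, 0.53],
  [0.14, -0.159, 0, 0.67],
])

```text
time: 25.45
ee_pos: [0.5796, 0.0847, 0.2454]
tcp_rot: [-180.0, 0.0, -157.6]
wrist_force: [0.5, 1.1, 0.5]
opening: 0.0852
grasp_force: 0.0
```

```bash
python3 -c "
from h import *
plan(.61,.03,.25,180)"
```

```text
t25.4 pos [0.5796 0.0847 0.2454] rpy [-1.800e+02  2.000e-02 -1.576e+02] j6 -14.1 op 0.0852 | delta [-0.0072 -0.0621 -0.0046] turn 0.3910 rad
```

>>> arm_command([
  [-0.002, -0.015, 0, 0.12],
  [-0.004, -0.035, 0, 0.24],
  [-0.006, -0.052, 0, 0.36],
  [-0.007, -0.062, 0, 0.39],
  [-0.007, -0.062, 0, 0.39],
])

```text
time: 25.95
ee_pos: [0.61, 0.031, 0.245]
tcp_rot: [-180.0, -0.0, -179.6]
wrist_force: [-0.2, -0.0, -1.1]
opening: 0.0853
grasp_force: 0.0
```

```bash
python3 -c "
from h import *
r=find('wrist',{'mandarin1':.03},save='w4.png')
plan(.649,.026,.03,180)
c,M=snap('wrist')
P=[ray(c,M,(u,v),.026)[:2] for u,v in [(0,0),(640,0),(0,400),(640,400)]];print(np.round(P,3))"
```

```text
mandarin1 0.84 [333.6  95.4] [0.5388 0.0418]
mandarin1 0.69 [276.1 145.3] [ 0.5869 -0.0147]
mandarin1 0.62 [317.3 204.8] [0.6485 0.0266]
t26.1 pos [0.6095 0.0323 0.2452] rpy [ 1.7999e+02 -1.0000e-02 -1.7950e+02] j6 2.5 op 0.0851 | delta [-0.0395 -0.0067  0.2152] turn 0.0088 rad
[[ 0.458 -0.262]
 [ 0.452  0.32 ]
 [ 0.907 -0.366]
 [ 0.9    0.433]]
```

View pics/w4.png

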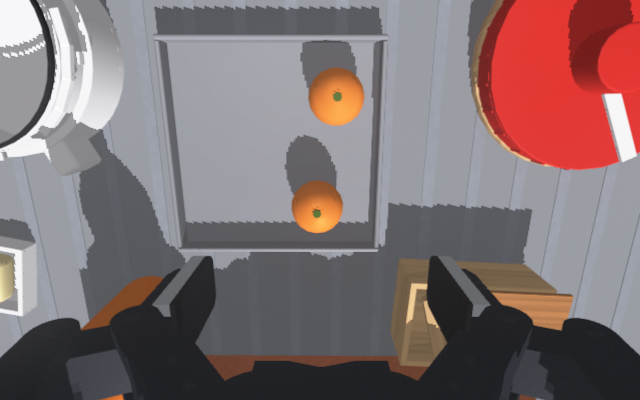

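```bash
cat >> h.py <<'E'
def oranges(cam='wrist',zc=.03,amin=300):
    c,M=snap(cam); hsv=cv2.cvtColor(c['color'],cv2.COLOR_BGR2HSV)
    m=cv2.inRange(hsv,(6,170,90),(20,255,255)); m=cv2.morphologyEx(m,cv2.MORPH_CLOSE,np.ones((7,7)))
    k,l,s,cen=cv2.connectedComponentsWithStats(m); out=[]
    for i in range(1,k):
        if s[i,4]>amin:
            h=cv2.convexHull(np.argwhere(l==i)[:,::-1].astype(np.float32)); (u,v),r=cv2.minEnclosingCircle(h)
            q=ray(c,M,(u,v),zc); print('orange',round(u),round(v),'r',round(r,1),s[i,4],q.round(4)[:2]); out.append(q)
    return out
E
python3 -c "
from h import *
oranges()
c,M=snap('wrist')
for p in [(157,38),(386,38),(378,250),(184,250)]: print(ray(c,M,p,.026)[:2].round(4))
plan(.649,.026,.012,180)"
```

```text
orange 334 97 r 28.0 2318 [0.5393 0.0439]
orange 315 207 r 25.4 1954 [0.6508 0.0256]
orange 122 304 r 46.5 1353 [ 0.7668 -0.1926]
[ 0.4884 -0.1223]
[0.4863 0.0913]
[0.7003 0.0952]
[ 0.7023 -0.1172]
t26.2 pos [0.6095 0.0326 0.2455] rpy [ 1.7999e+02  1.0000e-02 -1.7952e+02] j6 2.6 op 0.0854 | delta [-0.0394 -0.007   0.2335] turn 0.0084 rad
```

>>> arm_command([
  [-0.015, -0.003, 0.03, 0],
  [-0.03, -0.005, 0.07, 0],
  [-0.041, -0.0066, 0.11, 0.008],
  [-0.041, -0.0066, 0.14, 0.008],
  [-0.041, -0.0066, 0.155, 0.008],
], hand=0.076)

```text
time: 26.7
ee_pos: [0.6493, 0.0261, 0.0869]
tcp_rot: [-180.0, -0.2, 180.0]
wrist_force: [-0.6, 0.5, 0.1]
opening: 0.0762
grasp_force: 0.0
```

```bash
python3 -c "
from h import *
plan(.6503,.026,.017,180)
oranges('top')"
```

```text
t26.7 pos [0.6493 0.0261 0.0869] rpy [-179.99   -0.24  179.98] j6 2.3 op 0.0762 | delta [-0.0013 -0.0001  0.0699] turn -0.0003 rad
orange 340 122 r 18.6 357 [ 0.7961 -0.1698]
```

>>> arm_command([
  [0, 0, 0.02, 0],
  [0, 0, 0.04, 0],
  [0, 0, 0.06, 0],
  [0, 0, 0.07, 0],
  [0, 0, 0.072, 0],
])

```text
time: 27.25
ee_pos: [0.6506, 0.0258, 0.0184]
tcp_rot: [-180.0, -0.0, 179.9]
wrist_force: [-0.2, -0.4, 0.7]
opening: 0.0762
grasp_force: 0.0
```

>>> arm_command([
  [0, 0, 0, 0],
  [0, 0, 0, 0],
  [0, 0, 0, 0],
  [0, 0, 0, 0],
  [0, 0, 0, 0],
], hand=0.045, grip_force=25)

```text
time: 27.75
ee_pos: [0.6517, 0.0256, 0.0203]
tcp_rot: [180.0, 0.2, 179.9]
wrist_force: [0.7, -0.4, 6.5]
opening: 0.0518
grasp_force: 26.7
```

>>> arm_command([
  [0, 0, -0.02, 0],
  [0, 0, -0.05, 0],
  [0, 0, -0.09, 0],
  [0, 0, -0.13, 0],
  [0, 0, -0.17, 0],
])

```text
time: 28.25
ee_pos: [0.6505, 0.0255, 0.1905]
tcp_rot: [180.0, 0.0, 179.9]
wrist_force: [0.7, 0.2, -0.5]
opening: 0.0523
grasp_force: 26.7
```

```bash
python3 -c "
from h import *
plan(.5333,-.264,.19,180)
print(bot.get_obs()['wrist_force'])
find('top',{'mandarin1':.03},save='t5.png')"
```

```text
t28.2 pos [0.6505 0.0255 0.1905] rpy [1.8000e+02 4.0000e-02 1.7989e+02] j6 2.3 op 0.0523 | delta [ 0.1167 -0.2897  0.0004] turn -0.0019 rad
[ 0.68083617  0.20912923 -0.52706657]
mandarin1 0.58 [475.6 202.7] [ 0.5633 -0.5391]
```

>>> arm_command([
  [0.008, -0.02, 0, 0],
  [0.02, -0.05, 0, 0],
  [0.034, -0.085, 0, 0],
  [0.048, -0.12, 0, 0],
  [0.062, -0.153, 0, 0],
])

```text
time: 28.85
ee_pos: [0.5877, -0.1286, 0.1881]
tcp_rot: [-180.0, -0.0, 179.9]
wrist_force: [0.1, 0.6, -0.4]
opening: 0.0517
grasp_force: 26.7
```

>>> arm_command([
  [0.014, -0.034, 0, 0],
  [0.028, -0.068, 0, 0],
  [0.042, -0.104, 0, 0],
  [0.051, -0.126, 0, 0],
  [0.055, -0.1365, 0, 0],
])

```text
time: 29.35
ee_pos: [0.5322, -0.2656, 0.1881]
tcp_rot: [-180.0, -0.0, 179.8]
wrist_force: [-0.3, 0.3, -0.9]
opening: 0.052
grasp_force: 26.7
```

>>> arm_command([
  [0, 0, 0.01, 0],
  [0, 0, 0.03, 0],
  [0, 0, 0.05, 0],
  [0, 0, 0.065, 0],
  [0, 0, 0.075, 0],
])

```text
time: 29.85
ee_pos: [0.5331, -0.2625, 0.1113]
tcp_rot: [179.9, -0.1, 180.0]
wrist_force: [-0.5, -0.2, -1.0]
opening: 0.0519
grasp_force: 26.7
```

```bash
python3 -c "
from h import *
plan(.5333,-.264,.023,180)
print(bot.get_obs()['wrist_force'])
find('wrist',{'jar_mouth':.084},save='w6.png')
find('top',{'mandarin1':.03})"
```

```text
t29.9 pos [ 0.5331 -0.2625  0.1113] rpy [ 1.7994e+02 -9.0000e-02  1.7997e+02] j6 -26.2 op 0.0519 | delta [-0.0003 -0.0016  0.0883] turn -0.0006 rad
[-0.46725593 -0.24347625 -1.01370651]
jar_mouth 0.65 [317.5 179.8] [ 0.503  -0.2651]
jar_mouth 0.41 [322.4 264.9] [ 0.5483 -0.2626]
mandarin1 0.86 [266.2 214.2] [0.5424 0.0377]
mandarin1 0.75 [243.6 281.3] [0.3627 0.1005]
```

View pics/w6.png

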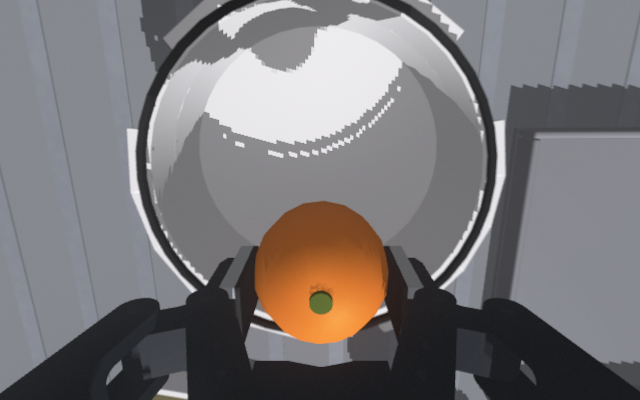

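>>> arm_command([
  [0, -0.001, 0.015, 0],
  [0, -0.0015, 0.035, 0],
  [0, -0.0015, 0.055, 0],
  [0, -0.0015, 0.07, 0],
  [0, -0.0015, 0.08, 0],
])

```text
time: 30.55
ee_pos: [0.5328, -0.2652, 0.0318]
tcp_rot: [180.0, -0.1, 179.9]
wrist_force: [-0.1, 0.3, -0.5]
opening: 0.0522
grasp_force: 26.7
```

>>> arm_command([
  [0, 0, 0.001, 0],
  [0, 0, 0.002, 0],
  [0, 0, 0.003, 0],
  [0, 0, 0.0035, 0],
  [0, 0, 0.004, 0],
])

```text
time: 31.05
ee_pos: [0.5335, -0.2654, 0.0299]
tcp_rot: [-180.0, 0.0, 179.9]
wrist_force: [-0.0, -0.5, -1.5]
opening: 0.0518
grasp_force: 26.7
```

```bash
python3 -c "
from h import *
plan(.5333,-.264,.023,180)
print(bot.get_obs()['wrist_force'])"
```

```text
t31.1 pos [ 0.5335 -0.2654  0.0299] rpy [-1.7998e+02  5.0000e-02  1.7990e+02] j6 -26.3 op 0.0518 | delta [0.0002 0.0014 0.0069] turn -0.0018 rad
[-0.04395013 -0.50492191 -1.51898804]
```

>>> arm_command([
  [0, 0, 0.001, 0],
  [0, 0, 0.002, 0],
  [0, 0, 0.003, 0],
  [0, 0, 0.0035, 0],
  [0, 0, 0.004, 0],
])

```text
time: 31.55
ee_pos: [0.5332, -0.2652, 0.0252]
tcp_rot: [180.0, -0.0, 179.9]
wrist_force: [0.2, 0.2, -0.4]
opening: 0.0522
grasp_force: 26.7
```

>>> arm_command([
  [0, 0, 0.0005, 0],
  [0, 0, 0.001, 0],
  [0, 0, 0.0015, 0],
  [0, 0, 0.0015, 0],
  [0, 0, 0.0015, 0],
])

```text
time: 32.05
ee_pos: [0.5332, -0.2653, 0.0238]
tcp_rot: [-180.0, -0.0, 179.9]
wrist_force: [0.4, -0.2, -0.4]
opening: 0.0522
grasp_force: 26.7
```

>>> arm_command([
  [0, 0, 0.0003, 0],
  [0, 0, 0.0006, 0],
  [0, 0, 0.001, 0],
  [0, 0, 0.001, 0],
  [0, 0, 0.001, 0],
])

```text
time: 32.55
ee_pos: [0.5334, -0.2653, 0.0233]
tcp_rot: [-180.0, 0.0, 179.9]
wrist_force: [-1.2, 2.0, 4.7]
opening: 0.0523
grasp_force: 27.1
```

>>> arm_command([
  [0, 0, 0.0003, 0],
  [0, 0, 0.0006, 0],
  [0, 0, 0.001, 0],
  [0, 0, 0.001, 0],
  [0, 0, 0.001, 0],
])

```text
time: 33.05
ee_pos: [0.5335, -0.2653, 0.0232]
tcp_rot: [-180.0, 0.1, 179.9]
wrist_force: [-4.6, 2.7, 11.2]
opening: 0.0521
grasp_force: 27.6
```

>>> arm_command([
  [0, 0, -0.0005, 0],
  [0, 0, -0.001, 0],
  [0, 0, -0.001, 0],
  [0, 0, -0.001, 0],
  [0, 0, -0.001, 0],
])

```text
time: 33.55
ee_pos: [0.5334, -0.2653, 0.0233]
tcp_rot: [-180.0, 0.0, 179.9]
wrist_force: [-2.3, 2.0, 5.9]
opening: 0.0522
grasp_force: 27.2
```

>>> arm_command([
  [0, 0, 0, 0],
  [0, 0, 0, 0],
  [0, 0, 0, 0],
  [0, 0, 0, 0],
  [0, 0, 0, 0],
], hand=0.07)

```text
time: 34.05
ee_pos: [0.5332, -0.2652, 0.0226]
tcp_rot: [180.0, -0.0, 179.9]
wrist_force: [-0.0, -0.2, -1.4]
opening: 0.0706
grasp_force: 0.0
```

>>> arm_command([
  [0, 0, -0.02, 0],
  [0, 0, -0.05, 0],
  [0, 0, -0.09, 0],
  [0, 0, -0.13, 0],
  [0, 0, -0.17, 0],
])

```text
time: 34.55
ee_pos: [0.533, -0.2652, 0.1944]
tcp_rot: [-180.0, 0.0, 179.9]
wrist_force: [0.8, 0.5, 1.0]
opening: 0.07
grasp_force: 0.0
```

```bash
python3 -c "
from h import *
oranges('wrist',.033)
plan(.54,.044,.2,-135)
find('top',{'mandarin1':.03})
find('scene',{'mandarin1':.03})"
```

```text
orange 321 180 r 29.9 2271 [ 0.5332 -0.2657]
t34.6 pos [ 0.5344 -0.2659  0.2017] rpy [-179.78    0.45  179.9 ] j6 -26.3 op 0.0702 | delta [-0.005   0.3099  0.0006] turn -0.7872 rad
mandarin1 0.83 [262.7 216.6] [0.536  0.0473]
mandarin1 0.51 [376.4 214.9] [ 0.5348 -0.2636]
mandarin1 0.7 [357.5 191.1] [0.5251 0.0558]
mandarin1 0.51 [255.1 223.4] [ 0.5389 -0.2614]
```

>>> arm_command([
  [-0.001, 0.03, 0, -0.1],
  [-0.002, 0.07, 0, -0.22],
  [-0.003, 0.11, 0, -0.34],
  [-0.004, 0.15, 0, -0.46],
  [-0.004, 0.19, 0, -0.58],
])

```text
time: 35.3
ee_pos: [0.5367, -0.0737, 0.1908]
tcp_rot: [179.9, -0.1, -146.6]
wrist_force: [0.6, -0.1, -0.7]
opening: 0.0699
grasp_force: 0.0
```

```bash
python3 -c "
from h import *
plan(.54,.044,.19,-135)"
```

```text
t35.3 pos [ 0.5367 -0.0737  0.1908] rpy [ 1.7989e+02 -1.2000e-01 -1.4660e+02] j6 -41.2 op 0.0699 | delta [-0.0675  0.0965  0.0008] turn -0.2025 rad
```

>>> arm_command([
  [-0.02, 0.029, 0, -0.08],
  [-0.04, 0.057, 0, -0.16],
  [-0.058, 0.083, 0, -0.2],
  [-0.0675, 0.0965, 0, -0.2],
  [-0.0675, 0.0965, 0, -0.2],
])

```text
time: 35.8
ee_pos: [0.5406, 0.0443, 0.1909]
tcp_rot: [179.9, -0.1, -135.3]
wrist_force: [0.2, 0.1, 0.1]
opening: 0.0701
grasp_force: 0.0
```

```bash
python3 -c "
from h import *
p=oranges('wrist',.03)
oranges('wrist',.03)
plan(p[0][0],p[0][1],.018,-135)"
```

```text
orange 322 181 r 30.4 2777 [0.5401 0.0439]
orange 0 200 r 33.5 1094 [ 0.7522 -0.1446]
orange 323 182 r 30.5 2774 [0.5401 0.0441]
orange 1 201 r 34.0 1210 [ 0.7522 -0.1453]
t35.9 pos [0.5408 0.0424 0.1914] rpy [ 1.7993e+02 -1.0000e-01 -1.3537e+02] j6 -40.1 op 0.0697 | delta [-0.0009  0.0014  0.1734] turn -0.0065 rad
```

>>> arm_command([
  [-0.001, 0.001, 0.03, 0],
  [-0.001, 0.001, 0.07, 0],
  [-0.001, 0.001, 0.1, 0],
  [-0.001, 0.001, 0.12, 0],
  [-0.001, 0.001, 0.13, 0],
])

```text
time: 36.4
ee_pos: [0.54, 0.0426, 0.0601]
tcp_rot: [179.9, -0.2, -135.5]
wrist_force: [0.8, -0.6, 0.4]
opening: 0.0696
grasp_force: 0.0
```

>>> arm_command([
  [0, 0, 0.015, 0],
  [0, 0, 0.03, 0],
  [0, 0, 0.04, 0],
  [0, 0, 0.0425, 0],
  [0, 0, 0.0425, 0],
])

```text
time: 36.9
ee_pos: [0.5413, 0.0439, 0.0201]
tcp_rot: [180.0, -0.0, -135.4]
wrist_force: [-0.6, -0.3, 0.3]
opening: 0.0701
grasp_force: 0.0
```

>>> arm_command([
  [0, 0, 0, 0],
  [0, 0, 0, 0],
  [0, 0, 0, 0],
  [0, 0, 0, 0],
  [0, 0, 0, 0],
], hand=0.045, grip_force=25)

```text
time: 37.4
ee_pos: [0.542, 0.044, 0.0214]
tcp_rot: [-179.9, 0.1, -135.4]
wrist_force: [-0.4, 0.3, 5.5]
opening: 0.0519
grasp_force: 26.7
```

>>> arm_command([
  [0, 0, -0.02, 0],
  [0, 0, -0.05, 0],
  [0, 0, -0.09, 0],
  [0, 0, -0.13, 0],
  [0, 0, -0.17, 0],
])

```text
time: 37.9
ee_pos: [0.5411, 0.0438, 0.1919]
tcp_rot: [-180.0, 0.0, -135.4]
wrist_force: [1.2, 0.0, 0.2]
opening: 0.0523
grasp_force: 26.7
```

```bash
python3 -c "
from h import *
plan(.4735,-.265,.19,180)"
```

```text
t37.9 pos [0.5411 0.0438 0.1919] rpy [-179.99    0.   -135.41] j6 -40.0 op 0.0523 | delta [ 0.2649 -0.1725  0.0019] turn 0.7782 rad
```

>>> arm_command([
  [0.018, -0.0117, 0, 0.06],
  [0.045, -0.0293, 0, 0.14],
  [0.078, -0.0508, 0, 0.23],
  [0.11, -0.0716, 0, 0.32],
  [0.142, -0.0925, 0, 0.41],
])

```text
time: 38.4
ee_pos: [0.5046, -0.123, 0.1904]
tcp_rot: [-180.0, 0.0, -159.1]
wrist_force: [0.3, -0.8, -0.9]
opening: 0.052
grasp_force: 26.7
```

```bash
python3 -c "
from h import *
plan(.4735,-.265,.19,180)"
```

```text
t38.4 pos [ 0.5046 -0.123   0.1904] rpy [-1.7999e+02  1.0000e-02 -1.5910e+02] j6 -34.6 op 0.052 | delta [ 0.0798 -0.1215  0.0004] turn 0.3649 rad
```

>>> arm_command([
  [0.02, -0.03, 0, 0.1],
  [0.042, -0.064, 0, 0.2],
  [0.063, -0.096, 0, 0.3],
  [0.076, -0.116, 0, 0.364],
  [0.0798, -0.1215, 0, 0.364],
])

```text
time: 38.9
ee_pos: [0.4737, -0.2659, 0.1901]
tcp_rot: [-180.0, -0.0, -180.0]
wrist_force: [0.2, -0.0, -0.5]
opening: 0.0517
grasp_force: 26.7
```

>>> arm_command([
  [0, 0, 0.02, 0],
  [0, 0, 0.045, 0],
  [0, 0, 0.07, 0],
  [0, 0, 0.078, 0],
  [0, 0, 0.078, 0],
])

```text
time: 39.4
ee_pos: [0.474, -0.263, 0.1114]
tcp_rot: [179.9, -0.1, -179.7]
wrist_force: [-0.6, -0.5, -0.3]
opening: 0.0516
grasp_force: 26.7
```

```bash
python3 -c "
from h import *
plan(.4735,-.265,.0245,180)
print(oranges('top'))"
```

```text
t39.4 pos [ 0.474  -0.263   0.1114] rpy [ 1.7994e+02 -1.0000e-01 -1.7968e+02] j6 -29.3 op 0.0516 | delta [ 0.0004 -0.0021  0.0869] turn 0.0055 rad
orange 340 122 r 18.7 361 [ 0.7959 -0.1698]
[array([ 0.79588299, -0.1697545 ,  0.03      ])]
```

>>> arm_command([
  [0, -0.001, 0.015, 0.005],
  [0, -0.0015, 0.035, 0.005],
  [0, -0.0015, 0.055, 0.005],
  [0, -0.0015, 0.07, 0.005],
  [0, -0.0015, 0.081, 0.005],
])

```text
time: 39.95
ee_pos: [0.4744, -0.2652, 0.0303]
tcp_rot: [180.0, -0.0, 180.0]
wrist_force: [0.2, -0.7, -0.3]
opening: 0.0516
grasp_force: 26.7
```

>>> arm_command([
  [0, 0, 0.001, 0],
  [0, 0, 0.002, 0],
  [0, 0, 0.0025, 0],
  [0, 0, 0.003, 0],
  [0, 0, 0.003, 0],
])

```text
time: 40.45
ee_pos: [0.4747, -0.2654, 0.0288]
tcp_rot: [-180.0, 0.0, 180.0]
wrist_force: [0.3, 0.7, -0.9]
opening: 0.0519
grasp_force: 26.7
```

>>> arm_command([
  [0, 0, 0, 0],
  [0, 0, 0, 0],
  [0, 0, 0, 0],
  [0, 0, 0, 0],
  [0, 0, 0, 0],
])

```text
time: 40.95
ee_pos: [0.4744, -0.2653, 0.0283]
tcp_rot: [180.0, -0.0, 180.0]
wrist_force: [0.3, -0.1, -1.3]
opening: 0.0522
grasp_force: 26.7
```

>>> arm_command([
  [0, 0, 0.001, 0],
  [0, 0, 0.002, 0],
  [0, 0, 0.0025, 0],
  [0, 0, 0.003, 0],
  [0, 0, 0.003, 0],
])

```text
time: 41.45
ee_pos: [0.4744, -0.2653, 0.0252]
tcp_rot: [180.0, -0.0, 180.0]
wrist_force: [0.5, -0.4, -0.2]
opening: 0.0514
grasp_force: 26.7
```

>>> arm_command([
  [0, 0, 0.0003, 0],
  [0, 0, 0.0006, 0],
  [0, 0, 0.001, 0],
  [0, 0, 0.001, 0],
  [0, 0, 0.001, 0],
])

```text
time: 41.95
ee_pos: [0.4745, -0.2653, 0.0245]
tcp_rot: [-180.0, 0.0, 180.0]
wrist_force: [-0.5, 0.5, 0.8]
opening: 0.0518
grasp_force: 26.9
```

Contact is just starting (grasp force is rising); one more small step, then release.

>>> arm_command([
  [0, 0, 0.0003, 0],
  [0, 0, 0.0005, 0],
  [0, 0, 0.0005, 0],
  [0, 0, 0.0005, 0],
  [0, 0, 0.0005, 0],
])

```text
time: 42.45
ee_pos: [0.4746, -0.2653, 0.0244]
tcp_rot: [-180.0, 0.0, 180.0]
wrist_force: [-2.5, 0.9, 6.4]
opening: 0.052
grasp_force: 27.2
```

>>> arm_command([
  [0, 0, 0, 0],
  [0, 0, 0, 0],
  [0, 0, 0, 0],
  [0, 0, 0, 0],
  [0, 0, 0, 0],
], hand=0.07)

```text
time: 42.95
ee_pos: [0.4744, -0.2653, 0.0237]
tcp_rot: [180.0, -0.0, 180.0]
wrist_force: [0.2, -0.8, -0.1]
opening: 0.0701
grasp_force: 0.0
```

>>> arm_command([
  [0, 0, -0.02, 0],
  [0, 0, -0.05, 0],
  [0, 0, -0.09, 0],
  [0, 0, -0.13, 0],
  [0, 0, -0.17, 0],
])

```text
time: 43.45
ee_pos: [0.4742, -0.2652, 0.1954]
tcp_rot: [-180.0, 0.0, 179.9]
wrist_force: [2.0, -1.1, 0.4]
opening: 0.0697
grasp_force: 0.0
```

>>> arm_command([
  [-0.01, 0, -0.02, 0],
  [-0.02, 0, -0.04, 0],
  [-0.03, 0, -0.05, 0],
  [-0.03, 0, -0.05, 0],
  [-0.03, 0, -0.05, 0],
])

```text
time: 43.95
ee_pos: [0.5043, -0.2653, 0.2431]
tcp_rot: [180.0, -0.0, 180.0]
wrist_force: [0.5, 0.1, -0.8]
opening: 0.0702
grasp_force: 0.0
```

```bash
python3 -c "
from h import *
oranges('wrist',.033)
find('wrist',{'jar_mouth':.084,'jar_ear':.05},save='w7.png')
find('top',{'mandarin1':.03,'lid_knob':.062,'lid_pointer':.041})
plan(.507,.285,.245,-119)"
```

```text
orange 267 161 r 28.0 1895 [ 0.4957 -0.3192]
orange 320 198 r 25.3 1773 [ 0.5342 -0.2668]
orange 394 359 r 18.5 440 [ 0.7295 -0.1809]
jar_mouth 0.84 [319.3 179.3] [ 0.5026 -0.2674]
jar_ear 0.95 [372.1 276.1] [ 0.6127 -0.2129]
mandarin1 0.52 [377.5 218.7] [ 0.5243 -0.2664]
lid_pointer 0.84 [157.7 198.4] [0.59  0.328]
t44.4 pos [ 0.5042 -0.2653  0.2436] rpy [ 1.7999e+02 -1.0000e-02  1.7995e+02] j6 -27.7 op 0.07 | delta [-0.0023  0.5503 -0.0013] turn -1.0656 rad
```

View pics/w7.png

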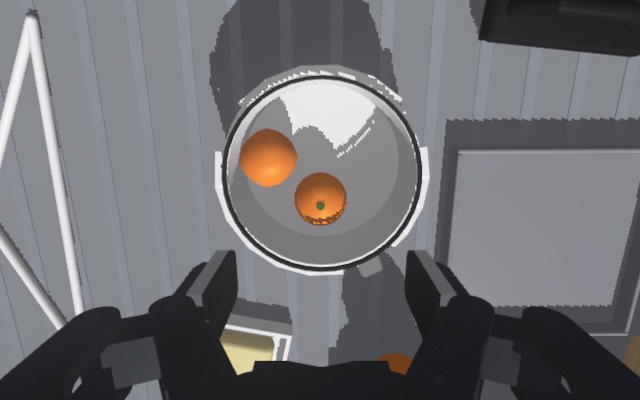

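>>> arm_command([
  [0, 0.02, 0, 0],
  [-0.001, 0.06, 0, 0],
  [-0.001, 0.1, 0, 0],
  [-0.001, 0.14, 0, 0],
  [-0.001, 0.18, 0, 0],
], hand=0.0854)

```text
time: 44.85
ee_pos: [0.5052, -0.0839, 0.2438]
tcp_rot: [180.0, 0.0, 179.9]
wrist_force: [0.8, 0.8, -0.2]
opening: 0.085
grasp_force: 0.0
```

>>> arm_command([
  [0, 0.04, 0, 0],
  [0, 0.08, 0, 0],
  [0, 0.12, 0, 0],
  [0, 0.16, 0, 0],
  [0, 0.2, 0, 0],
])

```text
time: 45.35
ee_pos: [0.5054, 0.1163, 0.2439]
tcp_rot: [180.0, 0.0, 180.0]
wrist_force: [0.8, -0.2, -0.2]
opening: 0.0854
grasp_force: 0.0
```

>>> arm_command([
  [-0.001, 0.04, 0, -0.14],
  [-0.002, 0.08, 0, -0.28],
  [-0.0026, 0.12, 0, -0.42],
  [-0.0026, 0.155, 0, -0.56],
  [-0.0026, 0.171, 0, -0.7],
])

```text
time: 45.85
ee_pos: [0.508, 0.2883, 0.2432]
tcp_rot: [180.0, -0.0, -139.5]
wrist_force: [0.1, -0.2, -0.8]
opening: 0.0854
grasp_force: 0.0
```

>>> arm_command([
  [0, 0, 0, -0.14],
  [0, 0, 0, -0.28],
  [0, 0, 0, -0.366],
  [0, 0, 0, -0.366],
  [0, 0, 0, -0.366],
])

```text
time: 46.35
ee_pos: [0.5085, 0.2856, 0.2438]
tcp_rot: [-180.0, -0.0, -119.1]
wrist_force: [0.0, -0.2, 0.3]
opening: 0.0853
grasp_force: 0.0
```

```bash
python3 -c "
from h import *
lidfit('wrist',.04)
find('wrist',{'lid_knob':.062,'lid_pointer':.041})
plan(.5075,.2855,.047,-118.9)"
```

```text
wrist lid fit 0.5067 0.2842 r 0.0993
lid_knob 0.89 [324.4 170.3] [0.5036 0.2818]
lid_knob 0.73 [323.6 164.4] [0.5016 0.2766]
lid_pointer 0.72 [268.2 247.7] [0.5962 0.3288]
t46.5 pos [0.5085 0.2856 0.2438] rpy [-180.      0.   -119.05] j6 -31.6 op 0.0853 | delta [0.0006 0.0009 0.1968] turn -0.0026 rad
```

>>> arm_command([
  [0.0007, 0.0007, 0.03, -0.0026],
  [0.0007, 0.0007, 0.07, -0.0026],
  [0.0007, 0.0007, 0.11, -0.0026],
  [0.0007, 0.0007, 0.14, -0.0026],
  [0.0007, 0.0007, 0.16, -0.0026],
])

```text
time: 47.05
ee_pos: [0.5066, 0.2848, 0.0811]
tcp_rot: [179.9, -0.1, -118.9]
wrist_force: [-0.3, -0.7, -0.0]
opening: 0.0851
grasp_force: 0.0
```

>>> arm_command([
  [0, 0, 0.015, 0],
  [0, 0, 0.028, 0],
  [0, 0, 0.034, 0],
  [0, 0, 0.036, 0],
  [0, 0, 0.036, 0],
])

```text
time: 47.55
ee_pos: [0.5079, 0.2856, 0.0483]
tcp_rot: [-180.0, 0.0, -118.8]
wrist_force: [-0.3, 0.2, 0.6]
opening: 0.0852
grasp_force: 0.0
```

>>> arm_command([
  [0, 0, 0, 0],
  [0, 0, 0, 0],
  [0, 0, 0, 0],
  [0, 0, 0, 0],
  [0, 0, 0, 0],
], hand=0.05, grip_force=80)

```text
time: 48.05
ee_pos: [0.5081, 0.2857, 0.0491]
tcp_rot: [-179.9, 0.1, -118.8]
wrist_force: [-1.0, 0.2, 5.8]
opening: 0.0536
grasp_force: 85.2
```

>>> arm_command([
  [0, 0, -0.01, 0],
  [0, 0, -0.03, 0],
  [0, 0, -0.07, 0],
  [0, 0, -0.12, 0],
  [0, 0, -0.17, 0],
])

```text
time: 48.55
ee_pos: [0.5069, 0.285, 0.2196]
tcp_rot: [180.0, -0.0, -118.8]
wrist_force: [0.7, 0.7, -1.8]
opening: 0.0541
grasp_force: 84.7
```

>>> arm_command([
  [0, 0, -0.02, 0],
  [0, 0, -0.03, 0],
  [0, 0, -0.03, 0],
  [0, 0, -0.03, 0],
  [0, 0, -0.03, 0],
])

```text
time: 49.05
ee_pos: [0.5071, 0.2851, 0.2458]
tcp_rot: [179.9, -0.2, -118.8]
wrist_force: [-0.6, 0.1, -2.7]
opening: 0.0539
grasp_force: 84.7
```

```bash
python3 -c "
from h import *
print(bot.get_obs()['wrist_force'])
find('scene',{'lid_pointer':.24,'mandarin1':.03})
plan(.5033,-.264,.245,-118.9)"
```

```text
[-0.56857871  0.13336675 -2.73056653]
lid_pointer 0.65 [468.  124.2] [0.5808 0.3338]
mandarin1 0.74 [254.1 226.5] [ 0.5486 -0.2666]
mandarin1 0.5 [232.6 209.3] [ 0.466  -0.3092]
t49.2 pos [0.5072 0.2852 0.2466] rpy [ 1.7994e+02 -9.0000e-02 -1.1882e+02] j6 -31.8 op 0.0535 | delta [ 0.4831 -0.2613  0.0021] turn 0.0014 rad
```

>>> arm_command([
  [0.015, -0.0081, 0, 0],
  [0.045, -0.0243, 0, 0],
  [0.08, -0.0433, 0, 0],
  [0.115, -0.0622, 0, 0],
  [0.15, -0.0811, 0, 0],
])

```text
time: 49.7
ee_pos: [0.5057, 0.1128, 0.2476]
tcp_rot: [-180.0, -0.0, -118.8]
wrist_force: [1.4, -0.0, -2.0]
opening: 0.0536
grasp_force: 84.7
```

>>> arm_command([
  [0.035, -0.0189, 0, 0],
  [0.07, -0.0379, 0, 0],
  [0.105, -0.0568, 0, 0],
  [0.14, -0.0757, 0, 0],
  [0.175, -0.0946, 0, 0],
])

```text
time: 50.2
ee_pos: [0.5039, -0.0862, 0.2478]
tcp_rot: [-180.0, -0.0, -118.8]
wrist_force: [0.8, -0.2, -1.7]
opening: 0.0541
grasp_force: 84.7
```

>>> arm_command([
  [0.035, -0.0189, 0, 0],
  [0.07, -0.0379, 0, 0],
  [0.105, -0.0568, 0, 0],
  [0.14, -0.0757, 0, 0],
  [0.158, -0.0856, 0, 0.0014],
])

```text
time: 50.7
ee_pos: [0.5024, -0.267, 0.2473]
tcp_rot: [180.0, -0.0, -119.0]
wrist_force: [0.3, 0.4, -2.5]
opening: 0.0538
grasp_force: 84.8
```

>>> arm_command([
  [0, 0, 0.02, 0],
  [0, 0, 0.05, 0],
  [0, 0, 0.08, 0],
  [0, 0, 0.1, 0],
  [0, 0, 0.11, 0],
])

```text
time: 51.2
ee_pos: [0.5021, -0.2637, 0.1355]
tcp_rot: [179.8, -0.0, -118.9]
wrist_force: [0.9, -0.2, -3.3]
opening: 0.0535
grasp_force: 85.0
```

```bash
python3 -c "
from h import *
snap('wrist')
print(bot.get_obs()['wrist_force'])
plan(.5033,-.264,.1045,-118.9)
find('top',{'lid_pointer':.125,'jar_ear':.05})
find('scene',{'lid_pointer':.125,'jar_ear':.05},save='s8.png')
import cv2
a=cv2.imread('pics/s8.png')[140:260,180:340];cv2.imwrite('pics/s8c.png',cv2.resize(a,(640,480),interpolation=2))
plan(.5033,-.264,.1045,-118.9)
"
```

```text
[ 0.36871783  0.06459585 -4.38844092]
t51.2 pos [ 0.5022 -0.2636  0.135 ] rpy [ 1.7980e+02 -1.0000e-02 -1.1892e+02] j6 -88.8 op 0.0543 | delta [-0.0002 -0.0013  0.0305] turn -0.0004 rad
lid_pointer 0.93 [366.8 191.6] [ 0.5912 -0.2265]
jar_ear 0.68 [243.2 284. ] [0.3578 0.0987]
jar_ear 0.4 [356.3 188.3] [ 0.6071 -0.2082]
lid_pointer 0.83 [272.1 203.9] [ 0.5703 -0.2127]
jar_ear 0.87 [279.4 232.9] [ 0.6093 -0.2106]
t51.5 pos [ 0.5041 -0.2641  0.1392] rpy [-179.88    0.   -118.9 ] j6 -88.7 op 0.0536 | delta [0.0003 0.0008 0.0347] turn 0.0000 rad
```

View pics/s8c.png

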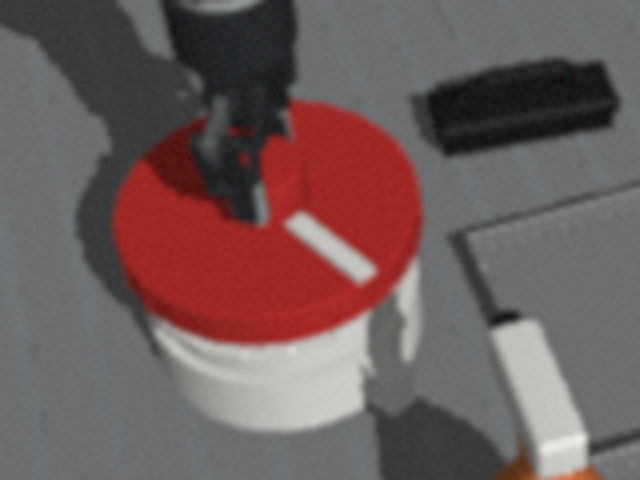

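>>> arm_command([
  [0.0003, 0.0008, 0.008, 0],
  [0.0003, 0.0008, 0.016, 0],
  [0.0003, 0.0008, 0.022, 0],
  [0.0003, 0.0008, 0.026, 0],
  [0.0003, 0.0008, 0.028, 0],
])

```text
time: 52.05
ee_pos: [0.5025, -0.2635, 0.109]
tcp_rot: [179.9, -0.0, -118.9]
wrist_force: [0.5, -0.4, -2.3]
opening: 0.0538
grasp_force: 85.0
```

>>> arm_command([
  [0, 0, 0.001, 0],
  [0, 0, 0.002, 0],
  [0, 0, 0.003, 0],
  [0, 0, 0.003, 0],
  [0, 0, 0.003, 0],
])

```text
time: 52.55
ee_pos: [0.5028, -0.2636, 0.1069]
tcp_rot: [-180.0, 0.0, -118.9]
wrist_force: [-0.1, -0.5, -1.7]
opening: 0.0541
grasp_force: 85.0
```

>>> arm_command([
  [0, 0, 0.0005, 0],
  [0, 0, 0.001, 0],
  [0, 0, 0.0015, 0],
  [0, 0, 0.002, 0],
  [0, 0, 0.002, 0],
])

```text
time: 53.05
ee_pos: [0.5028, -0.2636, 0.1047]
tcp_rot: [180.0, 0.0, -118.9]
wrist_force: [0.4, -0.1, -2.8]
opening: 0.0535
grasp_force: 85.0
```

>>> arm_command([
  [0, 0, 0.0003, 0],
  [0, 0, 0.0006, 0],
  [0, 0, 0.001, 0],
  [0, 0, 0.001, 0],
  [0, 0, 0.001, 0],
])

```text
time: 53.55
ee_pos: [0.5028, -0.2636, 0.1041]
tcp_rot: [-180.0, -0.0, -118.9]
wrist_force: [-3.1, -0.1, 3.7]
opening: 0.0538
grasp_force: 85.1
```

>>> arm_command([
  [0, 0, 0, 0],
  [0, 0, 0, 0],
  [0, 0, 0, 0],
  [0, 0, 0, 0],
  [0, 0, 0, 0],
], hand=0.0854)

```text
time: 54.05
ee_pos: [0.5028, -0.2636, 0.1037]
tcp_rot: [180.0, 0.0, -118.9]
wrist_force: [-0.6, 0.5, -0.5]
opening: 0.0853
grasp_force: 0.0
```

>>> arm_command([
  [0, 0, -0.03, 0],
  [0, 0, -0.07, 0],
  [0, 0, -0.12, 0],
  [0, 0, -0.16, 0],
  [0, 0, -0.19, 0],
])

```text
time: 54.55
ee_pos: [0.5029, -0.2637, 0.2969]
tcp_rot: [-179.8, 0.0, -118.9]
wrist_force: [0.6, 0.4, -0.1]
opening: 0.0853
grasp_force: 0.0
```

>>> arm_command([
  [-0.05, 0, 0, 0],
  [-0.09, 0, 0, 0],
  [-0.1, 0, 0, 0],
  [-0.1, 0, 0, 0],
  [-0.1, 0, 0, 0],
])

```text
time: 55.05
ee_pos: [0.5509, -0.1765, 0.2937]
tcp_rot: [180.0, -0.0, -118.9]
wrist_force: [0.4, -0.0, -0.3]
opening: 0.0857
grasp_force: 0.0
```

```bash
python3 -c "
from h import *
find('wrist',{'lid_pointer':.0965,'jar_ear':.05,'lid_knob':.1175},save='w9.png')
lidfit('wrist',.0955)
find('top',{'mandarin1':.03})
find('scene',{'lid_pointer':.0965,'jar_ear':.05},save='s9.png')
import cv2
a=cv2.imread('pics/s9.png')[140:260,180:340];b=cv2.imread('pics/w9.png')[:,140:540]
cv2.imwrite('pics/f9.png',cv2.hconcat([cv2.resize(a,(400,300),interpolation=2),cv2.resize(b,(400,400))[:300]]))
"
```

```text
lid_pointer 0.57 [263.3 153.1] [ 0.5902 -0.2203]
jar_ear 0.51 [255.  165.7] [ 0.6152 -0.2105]
lid_knob 0.72 [321.2  59.6] [ 0.5028 -0.265 ]
wrist lid fit 0.5025 -0.2643 r 0.0988
lid_pointer 0.58 [271.  211.8] [ 0.5706 -0.2183]
lid_pointer 0.53 [255.1 206.6] [ 0.5384 -0.2529]
jar_ear 0.71 [278.4 233.8] [ 0.6113 -0.2139]
```

View pics/f9.png

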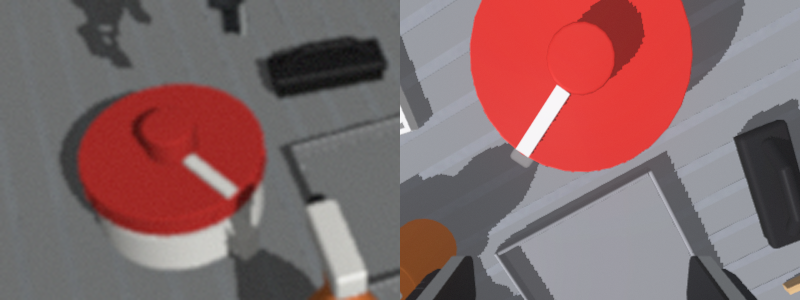

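The lid sits level with its pointer over the ear and matches the earlier popped-up view. The tray is empty.

```bash
python3 -c "
from workcell import bot
print(bot.job_done())"
```

```text
the job is handed in; nothing more can be done
None
```

The job is done and handed in: the lid was unscrewed and set on the board, both mandarins that were present were lowered into the crock (the second has since rolled against the wall inside), and the lid is back on, level, with its pointer over the ear.

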